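# Hang the dip basket in its seat on the ultrasonic cleaner's rim

## Task

Get the brass nozzle ready for cleaning: pick up the little wire basket it stands in, by the grey grip, and hang the basket inside the open ultrasonic cleaner by its own spring hook, over the front rim (the rim on the control-panel side). The rim's black strip has one notch, and the hook must sit fully home in it so that the basket cannot walk along the rim when the machine shakes: feel for the notch by sliding the hook along the strip under light pressure, then press it down to the bottom of the notch. Push gently on the cleaner, keep the nozzle in the basket, leave the other things on the desk alone, and let go.

Things in the scene. Friction and masses are not known exactly. Their poses are not given: they have to be found in the camera images.
- cleaner: Ultrasonic cleaner, fixed: white housing 170 (x) x 250 (y) x 92 mm high with a dry, empty tank. Origin at desk height under its middle; x from the front (control panel, two knobs, robot's side) to the back, y to the left, z up. A collar round the tank opening stands 34 mm above the housing, top at z = 126 mm. Its front is the rim to use.
- tank_floor (a point): Middle of the tank's floor, 23 mm above the desk; axes as the cleaner's. The tank is open above, 130 (x) x 210 mm (y) inside, and the inner face of its front rim lies 65 mm in front of this point.
- rim_middle (a point): Middle of the front rim's top edge (cleaner x = -62, z = 126 mm); axes as the cleaner's. The rim is an upright black plastic strip, 6 mm thick across x, rounded on top, running along y, free from y = -58 to +58 mm between two black corner guides 3 mm higher. It has one notch, 20 mm wide, 8 mm deep, with a rounded mouth. Elsewhere the hook rides 8 mm too high.
- rim_left (a point): Point on the rim's top edge 30 mm left (+y) of rim_middle. The strip can be set along the rim, so the place of its notch is not measured: the notch's middle lies somewhere between this point and rim_right, anywhere with equal chance. Friction holds the strip; it yields only to about 40 N along the rim.
- rim_right (a point): Point on the rim's top edge 30 mm right (-y) of rim_middle: the other end of where the notch's middle can be.
- basket_grip (a point): Centre of the basket's grip, an upright grey block 14 (x) x 26 (y) x 38 mm high, free on all sides. Axes are the basket's: x from the hook towards the wire basket, y along the hook's width, z up. The basket weighs 0.13 to 0.2 kg with the nozzle, off to +x of the grip: grip it across x (the 14 mm), and correct it if it hangs tilted.
- hook_saddle (a point): Underside of the hook's crown, which rests on the rim; 31 mm below the grip's centre; axes the basket's. The hook is a steel strap 16 mm wide (y), open below. Its back leg, inner face at x = +4 mm, runs down to the basket. Opposite, a springy leaf bends in to x = -0.8 mm at 11 mm below the saddle and clamps the rim with about 2 N, drawing the leg against the rim's inner face.
- hook_mouth (a point): Middle of the hook's mouth, 23 mm below the saddle and 1.5 mm to its -x side; axes the basket's. Between back leg and flared leaf end the mouth is 11 mm wide (x); bring it over the 6 mm rim and go down. Getting over the rim takes 5 to 12 N, and the clamped hook must be pressed into the notch: its own weight does not do it.
- basket_floor (a point): Middle of the wire basket's underside, 80 mm below the saddle and 36 mm to its +x side; axes the basket's. The wire basket is 59 (x) x 56 (y) x 34 mm and stands on the desk at the start.
- nozzle: Brass hot-air nozzle, 17 mm across and 40 mm high, standing loose in the basket; origin at the middle of its foot. It may fall over inside the basket, which does no harm.
- tip_tin: Bystander, to be left alone: tin of copper wool; origin at the middle of its underside.
- tester: Bystander, to be left alone: component tester; origin at the middle of its underside.
- tweezers: Bystander, to be left alone: tweezers; origin at the middle of its underside.
- meter: Bystander, to be left alone: red meter; origin at the middle of its underside.
- solder_reel: Bystander, to be left alone: solder reel; origin at the middle of its underside.
- sticks: Bystander, to be left alone: jar of sticks; origin at the middle of its underside.
- can: Bystander, to be left alone: spray can; origin at the middle of its underside.

How it is judged:
By the outcome, as a careful person would: the job done as asked, in the order asked, and still so for the second after the job is handed in, with the robot touching nothing.
It also fails if it takes over 69 s, if anything falls off the work surface, if the arm or the gripper's body presses on something with over 40 N, if the wrist force passes 120 N, or if a joint passes its speed limit or range.

## Robot

A 7-joint arm with a two-finger parallel gripper is mounted at the origin on the work surface; the furniture and walls round the work are solid. World frame = base frame: x ahead of the robot, y to its left, z up, the work surface at z = 0. Lengths are in mm, angles in degrees, forces in N, time in s.
With the tool pointing down it reaches from about 400 to 850 mm from the base axis. Payload 4.4 kg.
Tool frame: the origin (TCP) lies on the centre line of the jaws, within the pads' length; the fingertips stand 14 mm ahead of it and the grasp point (between the pads) lies 5 mm behind it; z points along the fingers, y is the line along which they close (so a half turn about z gives the same grasp; the last joint's range is limited). The gripper opens to 94 mm and grips with 3 to 60 N. Pads are 16 mm wide; open, the fingers measure 119 mm over their backs; the gripper's body (75 mm by 177 mm) begins 78 mm behind the grasp point.
Start: joints at [-72.239, 36.005, 2.206, 86.941, -1.547, 57.084, -1.146], TCP at [238.537, 604.664, 190.478] pointing down, gripper open.
Joint ranges: [-175.42, 175.42], [-21.48, 121.26], [-71.46, 75.88], [10.55, 141.38], [-63.04, 243.04], [13.31, 113.54], [-168.57, 168.57]. Speed limits (degrees/s): [147.25, 147.25, 180, 180, 180, 180, 180].

## Interface

Orientations are given as a 3x3 rotation matrix whose columns are the frame's x, y, z axes.
In Python, from workcell import r, planner, camera, get_calibration, spot_in gives the robot as it stands. Calls block until the motion is done:
- r.move_pose(position, orientation): joint-space move of the TCP to a pose.
- r.servo_line(position, rot=None, feed=150): straight line of the TCP; rot=None keeps the orientation; feed is the mean speed in mm/s.
- r.move_j(angles): joint-space move.
- r.move_gripper(opening, force=None): opening from 0.0 (shut) to 1.0 (fully open); force is the grip in N (None keeps the last); returns when the fingers have stopped.
- r.pause(seconds).
- planner.ik(position, orientation): joint angles nearest the present ones, or None.
- camera(name): name is "scene" or "top" or "wrist"; returns (picture, depth): 480x640x3 uint8, red, green, blue; 480x640 float32, mm along the optical axis (not along the pixel's ray), 0 where there is no reading.
- get_calibration(name): a dict with "fx", "fy", "cx", "cy" (pixels), "R" (3x3) and "t" (3): a world point X has camera coordinates R X + t. Camera axes: x right, y down, z forward; pixel columns grow to the right and rows downward; lengths in mm; the calibration is good to about 2 mm. A picture is of the moment at which its call begins: read the wrist's pose just before it. get_calibration takes no time and is no camera call; for the wrist camera it gives the pose at the moment of the call.
A pose or a line that the arm cannot do raises r.PlanningError and nothing moves.
- r.close_job(): hands the job in; it is judged then, once.
Trained networks look in the newest picture that a camera, given by its name, has taken for a name from the list of things; names that differ only in an ending like _2 or _b are one class to them, and where a whole thing is asked for, a point or a joint stands for the part that bears it (a point fixed in the world has none). Each returns a list of dicts, best first, with "conf" (0 to 1); they miss things now and then, are a little off and sometimes report something else, mostly with a low value. They report only what shows in the picture. A call takes as long as a camera call.
- spot_in(query, camera): "rect" ([left, top, right, bottom] in pixels, round what is visible of it).
Readings, each from a call of its own:
- r.get_time_s(): time.
- r.get_joint_pos(): joint angles.
- r.get_joint_vel(): joint speeds.
- r.get_joint_torque(): joint torques, N m.
- r.get_eef_pos(): TCP position.
- r.get_orientation(): TCP orientation.
- r.get_force(): force on the tool from outside, world axes, zero at the start.
- r.get_ft_torque(): the same for the moment, N m.
- r.get_finger_gap(): opening from 0.0 (shut) to 1.0 (fully open).
- r.get_finger_force(): force on a finger pad.
Only numpy, scipy, OpenCV 4.12 (cv2) and the standard library are available. Lean on these libraries where they do the work, as an engineer would, in place of code of your own. Each camera call takes 0.05 s, during which the arm holds its last target. There are 200 camera calls.

## Working session

There is one attempt and no reset: what is moved stays moved. The work goes in short steps, each a Python script; the robot and the scene stay as the last script left them, time stands still between calls to the robot, and variables do not carry over. Pictures are saved under pics/ and viewed, at most 10 in all, crops included, and the job is handed in when it is done.

```bash
mkdir -p pics; ls
cat > h.py <<'E'
import numpy as np, cv2
from workcell import r, planner, camera, get_calibration, spot_in
def world(c,u,v,d):
    X=np.array([(u-c['cx'])/c['fx']*d,(v-c['cy'])/c['fy']*d,d]); return np.asarray(c['R']).T@(X-np.asarray(c['t']))
def cloud(c,d):
    v,u=np.mgrid[0:480,0:640]; X=np.stack([(u-c['cx'])/c['fx']*d,(v-c['cy'])/c['fy']*d,d],-1)
    W=(X-np.asarray(c['t']))@np.asarray(c['R']); W[d<=0]=np.nan; return W
def save(n,p): cv2.imwrite('pics/'+n,cv2.cvtColor(p,cv2.COLOR_RGB2BGR))
E
python3 - <<'E'
from h import *
print(r.get_time_s(), r.get_force())
for n in ('scene','top'):
    c=get_calibration(n); p,d=camera(n); save(n+'0.png',p); np.savez('/tmp/'+n,p=p,d=d,**c)
    print(n,-np.asarray(c['R']).T@np.asarray(c['t']),np.asarray(c['R'])[2])
    for q in ('cleaner','basket_grip','nozzle','rim_middle','hook_saddle','meter','can','sticks','tester'):
        o=spot_in(q,n)[:1]
        for e in o:
            x=e['rect']; u,v=(x[0]+x[2])/2,(x[1]+x[3])/2
            print(q,np.round(x),round(e['conf'],2),np.round(world(c,u,v,d[int(v),int(u)])))
E
```

```text
pics
0.0 [0.1184011  0.14263614 0.21159981]
scene [ 124.97209363 -457.68838807  874.80189982] [ 0.44519714  0.48026475 -0.75574154]
cleaner [259. 196. 429. 369.] 0.91 [592. -41.  23.]
basket_grip [179. 195. 231. 249.] 0.63 [506. 269.  -2.]
nozzle [413. 178. 444. 235.] 0.6 [802. -51.  78.]
rim_middle [258. 196. 424. 367.] 0.88 [589. -36.  22.]
hook_saddle [180. 196. 233. 247.] 0.66 [509. 268.  -2.]
meter [129. 252. 183. 294.] 0.56 [356. 205.  28.]
can [414. 178. 442. 237.] 0.68 [799. -52.  78.]
sticks [377. 194. 398. 226.] 0.77 [764.  14.  45.]
tester [275. 360. 325. 403.] 0.91 [ 405. -128.   18.]
top [ 476.61538765   50.12293959 1048.03481693] [ 0.09605105  0.0095964  -0.99533015]
cleaner [302. 187. 436. 291.] 0.89 [572. -46.  23.]
basket_grip [230. 263. 258. 295.] 0.57 [486. 238.   3.]
rim_middle [304. 188. 436. 292.] 0.57 [569. -47.  21.]
hook_saddle [230. 263. 258. 292.] 0.57 [490. 238.  -1.]
meter [234. 314. 270. 361.] 0.78 [360. 213.  34.]
can [352. 112. 379. 148.] 0.68 [796. -36. 102.]
sticks [324. 135. 343. 158.] 0.74 [770.  33.  75.]
tester [389. 299. 429. 328.] 0.58 [ 407. -131.   18.]
```

View pics/scene0.png

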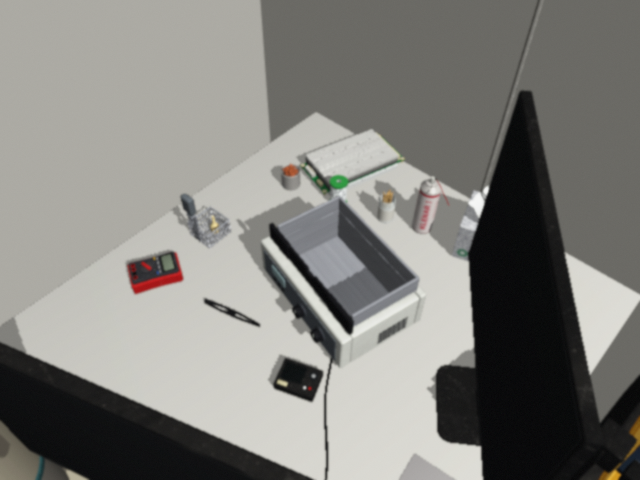

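View pics/top0.png

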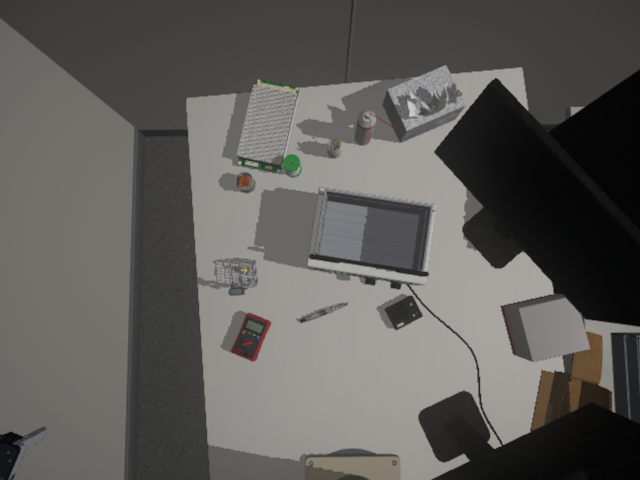

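Run:
```python
from h import *
for n in ('scene','top'):
    z=np.load('/tmp/'+n+'.npz'); W=cloud(z,z['d'].astype(float))
    # housing rim pts
    m=(W[...,2]>118)&(W[...,2]<132)&(W[...,0]>450)&(W[...,0]<700)&(abs(W[...,1]+45)<140)
    P=W[m]; print(n,len(P),P.min(0),P.max(0))
    if len(P)>20:
        print(cv2.minAreaRect(P[:,:2].astype(np.float32)))
    m=(W[...,2]>12)&(np.hypot(W[...,0]-500,W[...,1]-245)<70)
    P=W[m]; print(len(P)); print(np.round(P[np.argsort(-P[:,2])][:40:2]))
```

```text
scene 1924 [ 486.62957768 -168.724173    118.03034627] [665.59047794  83.48250602 131.71244668]
((576.8389892578125, -46.14031982421875), (240.7459716796875, 145.96102905273438), 80.37246704101562)
809
[[464. 225. 132.]
 [461. 235. 132.]
 [458. 235. 132.]
 [462. 231. 132.]
 [461. 220. 131.]
 [453. 231. 131.]
 [461. 224. 130.]
 [466. 219. 130.]
 [455. 236. 130.]
 [456. 222. 130.]
 [462. 220. 130.]
 [459. 223. 130.]
 [464. 219. 130.]
 [460. 226. 130.]
 [462. 228. 130.]
 [455. 227. 129.]
 [462. 235. 129.]
 [458. 235. 129.]
 [466. 234. 129.]
 [461. 233. 129.]]
top 1147 [ 487.22430176 -164.37177052  118.00013357] [665.90112522  85.08357893 131.92017681]
((577.1163940429688, -43.53276062011719), (238.80023193359375, 144.48606872558594), 80.5462646484375)
343
[[460. 224. 135.]
 [464. 230. 133.]
 [466. 234. 133.]
 [462. 224. 132.]
 [462. 238. 132.]
 [456. 228. 132.]
 [460. 232. 131.]
 [456. 236. 131.]
 [458. 234. 131.]
 [466. 236. 131.]
 [464. 236. 131.]
 [462. 242. 131.]
 [458. 238. 131.]
 [462. 230. 131.]
 [462. 222. 131.]
 [464. 238. 131.]
 [458. 230. 131.]
 [458. 228. 130.]
 [456. 230. 130.]
 [468. 230. 130.]]
```

The scene view shows the cleaner mid-desk with its black strip along the front at (270,225)-(350,325), and the grey grip at (188,205) with the basket at (210,225). The top view shows the grip at (237,290) and the basket at (240,270). Next I'll take a closer wrist look.

```bash
cat >> h.py <<'E'
def tool(yaw):  # tool down, tool y along world heading yaw (deg)
    a=np.radians(yaw); y=np.array([np.cos(a),np.sin(a),0]); z=np.array([0,0,-1.]); return np.stack([np.cross(y,z),y,z],1)
E
python3 - <<'E'
from h import *
c=get_calibration('wrist'); R=np.asarray(r.get_orientation()); cam=-np.asarray(c['R']).T@np.asarray(c['t'])
print('R',R.round(2),'cam in tool',R.T@(cam-r.get_eef_pos()),'axes',(R.T@np.asarray(c['R']).T).round(2))
for n in ('scene','top'):
    z=np.load('/tmp/'+n+'.npz'); W=cloud(z,z['d'].astype(float))
    P=W[(np.hypot(W[...,0]-500,W[...,1]-245)<80)]
    g=P[P[:,2]>100]; b=P[(P[:,2]>8)&(P[:,2]<60)]
    print(n,np.median(g,0),cv2.minAreaRect(g[g[:,2]>118][:,:2].astype(np.float32)),np.median(b,0),b.min(0),b.max(0),cv2.minAreaRect(b[:,:2].astype(np.float32)))
for y in (0,30,180,-150,-30,150):
    j=planner.ik([460,229,260],tool(y)); k=planner.ik([515,-35,220],tool(-9.5+(180 if abs(y)>90 else 0)))
    print(y,None if j is None else np.round(j),None if k is None else np.round(k))
E
```

```text
R [[-0.93  0.37 -0.  ]
 [ 0.37  0.93  0.  ]
 [ 0.    0.   -1.  ]] cam in tool [  77.15568562    0.88811319 -192.93349057] axes [[-0.   -0.97 -0.26]
 [ 1.   -0.   -0.  ]
 [ 0.   -0.26  0.97]]
scene [457.44924016 225.13506467 121.46776159] ((460.3973083496094, 230.79193115234375), (14.9127197265625, 27.73148536682129), 6.27583646774292) [499.98504164 229.10598924  25.34288469] [453.14368448 202.47098464   8.09100144] [530.31184652 269.06708067  59.64034821] ((489.81768798828125, 234.91900634765625), (75.11869812011719, 61.09795379638672), 7.360024452209473)
top [461.39469515 230.82928426 129.40350967] ((460.7224426269531, 233.5948486328125), (13.955842971801758, 26.052852630615234), 0.4380321502685547) [502.09990767 233.48446773  33.34573696] [452.11871551 207.18689494   8.22617631] [527.88816697 267.62531772  59.75969023] ((489.29083251953125, 237.01747131347656), (73.32084655761719, 57.23314666748047), 6.097419738769531)
0 [-47.  22.  24. 104. -10.  57. -19.] [-19.  25.  29. 107. -15.  52.   7.]
30 [-41.  21.  16. 103.  -7.  57.   8.] [-19.  25.  29. 107. -15.  52.   7.]
180 [-12.  22. -25. 103.  11.  58. 139.] [ 11.  23. -14. 106.   7.  52. 164.]
-150 [ -6.  23. -33. 102.  15.  59. 165.] [ 11.  23. -14. 106.   7.  52. 164.]
-30 [-52.  23.  31. 104. -14.  58. -45.] [-19.  25.  29. 107. -15.  52.   7.]
150 [-18.  21. -16. 103.   7.  57. 113.] [ 11.  23. -14. 106.   7.  52. 164.]
```

Run:
```python
from h import *
r.move_gripper(0.6)
r.move_pose([465,229,250],tool(5)); print(r.get_time_s(),r.get_force())
c=get_calibration('wrist'); p,d=camera('wrist'); save('w1.png',p); np.savez('/tmp/w1',p=p,d=d,**c)
W=cloud(c,d.astype(float)); P=W[np.hypot(W[...,0]-480,W[...,1]-235)<90]
g=P[(P[:,2]>122)&(P[:,2]<140)&(np.hypot(P[:,0]-461,P[:,1]-231)<35)]; b=P[(P[:,2]>22)&(P[:,2]<50)]
print(len(g),np.median(g,0),cv2.minAreaRect(g[:,:2].astype(np.float32)),len(b),cv2.minAreaRect(b[:,:2].astype(np.float32)))
print(np.histogram(P[:,2],np.arange(-5,140,5)))
print(spot_in('basket_grip','wrist')[:2])
```

```text
3.375 [0.58634193 0.08290291 0.23755713]
474 [460.7642416  235.39584723 127.84750954] ((460.9886779785156, 235.07003784179688), (13.569831848144531, 25.339048385620117), 5.116810321807861) 952 ((458.3212890625, 234.37301635742188), (136.713623046875, 56.759727478027344), 6.031331539154053)
(array([15344,  1500,    67,    81,   290,   252,   255,   525,    57,
          18,     2,     2,     6,     3,     2,     0,     0,     0,
           0,     0,    15,    16,    14,    17,    21,    39,   446,
           6]), array([ -5,   0,   5,  10,  15,  20,  25,  30,  35,  40,  45,  50,  55,
        60,  65,  70,  75,  80,  85,  90,  95, 100, 105, 110, 115, 120,
       125, 130, 135]))
[{'rect': [306.1, 180.4, 377.5, 244.2], 'conf': 0.79}, {'rect': [503.1, 207.6, 560.8, 250.4], 'conf': 0.72}]
```

View pics/w1.png

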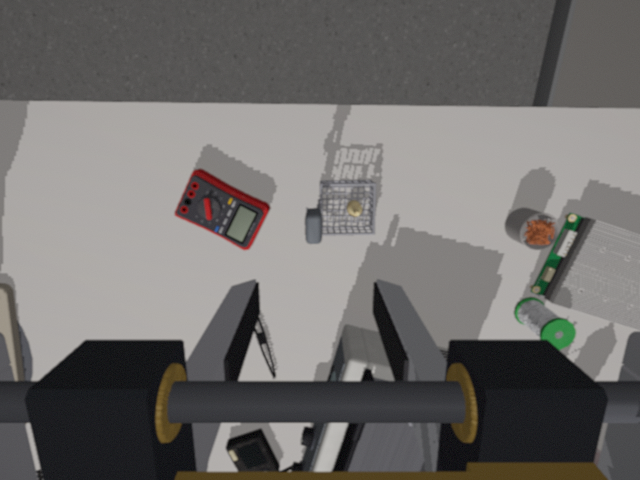

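The wrist view shows the grip at (314,225), the basket at (347,208) with the nozzle inside at (354,208), and the basket yawed about 5.5°. I'll grasp now.

Run:
```python
from h import *
T=tool(5.5)
r.move_pose([460.8,234,165],T); r.servo_line([460.8,234,108],feed=80)
print('f',r.get_force()); r.move_gripper(0.0,force=40); r.pause(0.2)
print(r.get_time_s(),r.get_finger_gap()*94,r.get_finger_force(),r.get_force(),r.get_eef_pos())
r.servo_line([460.8,234,280],feed=150); r.pause(0.3)
print(r.get_time_s(),r.get_force(),r.get_ft_torque(),r.get_finger_gap()*94)
r.move_pose([480,-30,280],tool(-9.5)); r.pause(.2)
c=get_calibration('wrist'); p,d=camera('wrist'); save('w2.png',p); np.savez('/tmp/w2',p=p,d=d,**c)
print(r.get_time_s(),r.get_force(),r.get_ft_torque())
c=get_calibration('scene'); p,d=camera('scene'); np.savez('/tmp/scene2',p=p,d=d,**c)
x0,y0=180,110; save('s2.png',cv2.resize(p[y0:y0+260,x0:x0+300],None,fx=2,fy=2,interpolation=2))
```

```text
f [-0.14849446 -0.49038375  0.02954669]
5.7167 13.935376533806181 39.990928173065186 [-0.3493944   0.98337965 -0.14750109] [460.93213576 234.03084072 108.05802622]
7.3167 [-0.57132473  0.22263706 -1.81335705] [-0.02752938  0.10311158 -0.0311324 ] 13.221725318102056
8.6 [-0.03341842 -0.60011014 -1.86759226] [-0.09210911  0.11817931 -0.01363868]
```

View pics/w2.png

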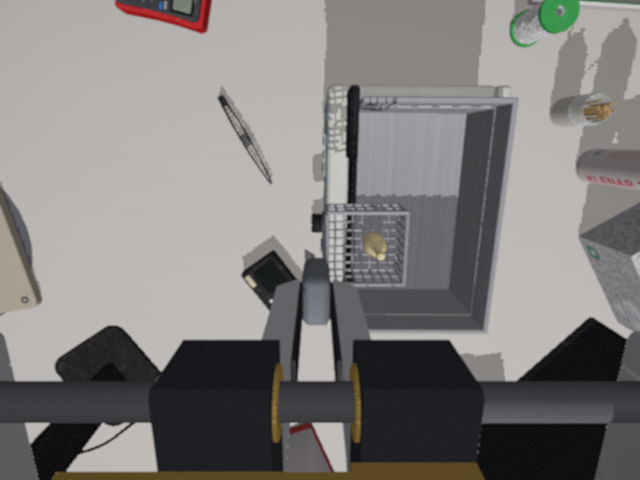

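View pics/s2.png

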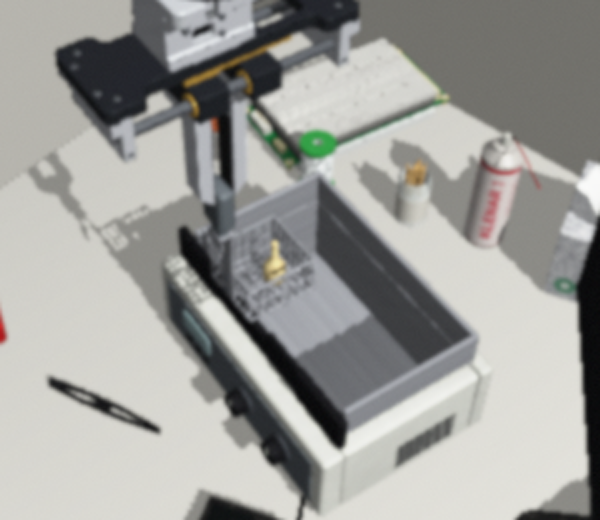

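Wrist view: the basket hangs at (370,245) with the nozzle fallen or leaning at (374,245), and the rim strip runs along column ~352 from (352,90) down to (350,200). Scene crop: the basket hangs above the tank near the strip. Next I'll measure the rim and the tilt.

Run:
```python
from h import *
def load(n):
    z=np.load('/tmp/'+n+'.npz'); return z['p'].astype(int),cloud(z,z['d'].astype(float))
a=np.radians(-9.5); ex=np.array([np.cos(a),np.sin(a)]); ey=np.array([-ex[1],ex[0]])
C=np.array([577,-45.])
for n in ('scene','top','w2','scene2'):
    p,W=load(n); L=np.stack([(W[...,:2]-C)@ex,(W[...,:2]-C)@ey],-1)
    m=(W[...,2]>108)&(W[...,2]<140)&(abs(L[...,0]+62)<20)&(abs(L[...,1])<125)&(p.max(-1)<60)
    Q=L[m];Z=W[...,2][m]
    print(n,len(Q),'y range',Q[:,1].min(),Q[:,1].max())
    top=Z>121
    k=np.polyfit(Q[top,1],Q[top,0],1); print('  line x=%.1f + %.4f y (deg %.2f)'%(k[1],k[0],np.degrees(np.arctan(k[0]))), 'xspread',np.percentile(Q[top,0],[5,50,95]))
    print('  ztop per y:',[(y,round(float(np.percentile(Z[s],95)),1),round(float(np.median(Q[s,0])),1)) for y in range(-110,111,10) if (s:=abs(Q[:,1]-y)<5).sum()>3])
    # collar extents
    m=(W[...,2]>112)&(W[...,2]<134)&(abs(L[...,0])<85)&(abs(L[...,1])<130)
    Q=L[m]; print('  collar x',np.percentile(Q[:,0],[.5,99.5]),'y',np.percentile(Q[:,1],[.5,99.5]), cv2.minAreaRect(Q.astype(np.float32)))
p,W=load('w2'); R=tool(-9.5); T=(W-np.array([480,-30,280]))@R  # tool frame
T[...,2]*=-1
b=T[(abs(T[...,0])<40)&(T[...,1]>-5)&(T[...,1]<75)&(T[...,2]<-60)&(T[...,2]>-125)]
print(len(b),b.min(0),b.max(0))
for lo in range(0,75,8):
    s=b[(b[:,1]>=lo)&(b[:,1]<lo+8)]
    if len(s): print(lo,len(s),np.percentile(s[:,2],[2,10,50,90,98]).round(1))
```

```text
scene 947 y range -121.30255639854205 118.19358534459832
  line x=-68.3 + 0.0034 y (deg 0.20) xspread [-71.8197842  -68.17960547 -64.94649442]
  ztop per y: [(-110, 129.6, -70.8), (-100, 130.3, -71.1), (-90, 130.0, -70.8), (-80, 129.7, -70.8), (-70, 130.5, -71.1), (-60, 129.4, -68.7), (-50, 127.1, -68.1), (-40, 126.6, -68.1), (-30, 125.9, -68.2), (-20, 126.2, -68.2), (-10, 119.3, -68.1), (0, 122.3, -67.8), (10, 126.6, -67.9), (20, 126.7, -68.1), (30, 125.5, -68.1), (40, 126.9, -67.8), (50, 127.1, -68.0), (60, 129.3, -69.5), (70, 130.1, -70.6), (80, 130.3, -70.6), (90, 130.0, -70.5), (100, 129.3, -70.8), (110, 129.6, -70.3)]
  collar x [-72.28799474  72.1997181 ] y [-120.15782901  113.73998699] ((0.02941131591796875, -1.1635894775390625), (240.77056884765625, 145.96104431152344), 89.87247467041016)
top 426 y range -116.81805637164155 118.75656749402911
  line x=-66.7 + -0.0011 y (deg -0.06) xspread [-70.72655236 -66.80200794 -63.47105697]
  ztop per y: [(-110, 131.6, -67.5), (-100, 131.1, -65.7), (-90, 130.8, -67.5), (-80, 131.3, -67.2), (-70, 131.1, -67.6), (-60, 130.6, -67.7), (-50,
[... 1781 characters left out ...]
, (100, 130.1, -70.4), (110, 130.9, -70.5)]
  collar x [-72.35354418  72.59771783] y [-120.32500177  113.42139192] ((0.0963897705078125, -2.13421630859375), (241.45797729492188, 147.49148559570312), 89.89977264404297)
4262 [ -25.45822987    2.10465707 -110.09726729] [ 30.98103182  65.12778076 -60.1143974 ]
0 308 [-108.9 -106.   -74.8  -73.3  -64.8]
8 373 [-109.1 -108.5 -107.1  -74.7  -73.6]
16 405 [-109.1 -108.4 -107.2  -75.   -73.7]
24 428 [-108.8 -108.2 -106.8  -74.3  -73.5]
32 565 [-109.  -108.3  -98.8  -74.6  -73.6]
40 635 [-108.6 -107.8  -89.3  -73.   -66.2]
48 482 [-108.8 -108.1  -99.   -74.2  -73.4]
56 990 [-108.7 -107.9  -91.5  -73.9  -73.1]
64 76 [-108.4 -107.8  -74.8  -73.8  -73.4]
```

```bash
cat >> h.py <<'E'
a=np.radians(-9.5); EX=np.array([np.cos(a),np.sin(a),0]); EY=np.array([-EX[1],EX[0],0]); C=np.array([577,-45.,0])
def P(x,y,z): return C+x*EX+y*EY+[0,0,z]      # collar-centred frame, rim centre x=-68
def F(): f=np.asarray(r.get_force())-[0,0,-1.85]; return np.round([f@EX,f@EY,f[2]],2)
def L(): q=np.asarray(r.get_eef_pos())-C; return np.round([q@EX,q@EY,q[2]],2)
E
python3 - <<'E'
from h import *
r.move_pose(P(-67,22,262),tool(-9.5)); r.servo_line(P(-67,22,185),feed=100); r.pause(.2)
print(r.get_time_s(),F(),L())
z=185
while z>156:
    z-=2; r.servo_line(P(-67,22,z),feed=25); f=F(); print(z,f,L()[2])
    if f[2]>15 or abs(f[0])>9 or abs(f[1])>9: print('stop'); break
print(r.get_time_s(),r.get_ft_torque())
E
```

```text
10.0583 [0.68 0.11 0.63] [-66.68  21.93 185.52]
183 [ 1.4  -0.21  0.26] 183.04
181 [ 1.37 -0.1  -0.74] 180.84
179 [ 1.45  0.73 -0.8 ] 178.86
177 [ 1.9   0.51 -1.15] 176.88
175 [ 2.05 -0.12 -1.43] 174.89
173 [ 2.73  0.19 -1.89] 172.87
171 [ 3.13  0.32 -1.91] 170.85
169 [ 2.79  0.36 -1.16] 168.85
167 [ 2.17 -0.64 -1.69] 166.86
165 [ 2.82 -0.2  -2.21] 164.86
163 [3.49 0.42 1.57] 163.03
161 [ 2.93 -0.19  1.12] 160.93
159 [4.37 0.92 0.03] 158.85
157 [ 3.15  0.25 -0.29] 156.85
155 [4.99 0.04 0.68] 154.89
13.8083 [-0.23165807 -1.06585185  0.05565112]
```

Run:
```python
from h import *
for x in (-66.3,-65.6):
    r.servo_line(P(x,22,155),feed=20); r.pause(.15); print(x,F(),L(),np.round(r.get_ft_torque(),2))
c=get_calibration('scene'); p,d=camera('scene'); np.savez('/tmp/scene3',p=p,d=d,**c)
s=cv2.resize(p[170:330,220:400],None,fx=3,fy=3,interpolation=2)
c=get_calibration('wrist'); p,d=camera('wrist'); np.savez('/tmp/w3',p=p,d=d,**c)
save('s3.png',s); print(r.get_time_s())
```

```text
-66.3 [ 4.09 -0.44  1.09] [-66.61  21.99 154.91] [-0.23 -0.77 -0.03]
-65.6 [1.57 0.06 1.34] [-66.22  22.   154.85] [-0.06 -0.31 -0.04]
14.7083
```

View pics/s3.png

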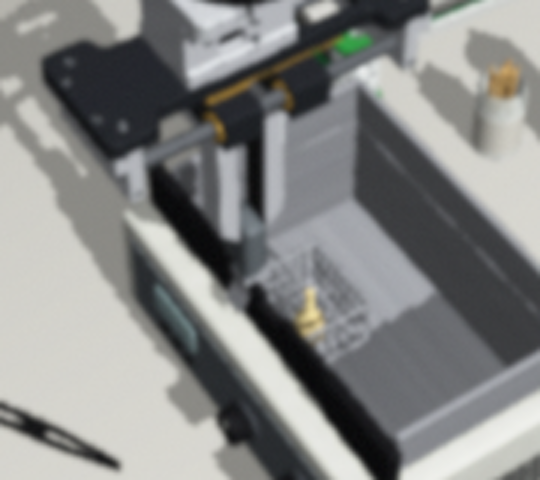

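The scene crop shows the hook straddling the rim at (240,285), leaf in front and basket inside, with the nozzle at (310,310). Next I'll press lightly and slide toward −y.

Run:
```python
from h import *
x=-65.4; y=22.; z=155.
while z>149:
    f=F()
    if f[2]>5: break
    z-=.7; r.servo_line(P(x,y,z),feed=20); 
print('contact',z,F(),L(),r.get_time_s())
zc=L()[2]
while y>-30:
    y-=2; r.servo_line(P(x,y,z),feed=25); f=F()
    n=0
    while f[2]<3.5 and n<4: z-=.6; r.servo_line(P(x,y,z),feed=20); f=F(); n+=1
    if f[2]>8: z+=.4
    l=L(); print(y,round(z,1),f,l)
    if zc-l[2]>2.2 or abs(f[1])>20 or abs(f[0])>12: break
print(r.get_time_s(),np.round(r.get_ft_torque(),2))
```

```text
contact 153.60000000000002 [-1.14 -0.21  6.6 ] [-65.81  22.02 153.87] 15.2083
20.0 153.6 [-0.67  2.01  7.98] [-65.72  21.13 153.9 ]
18.0 153.6 [-1.2   3.93  6.9 ] [-65.69  20.05 153.91]
16.0 153.6 [-0.77  2.96  7.6 ] [-65.69  18.08 153.9 ]
14.0 153.6 [-0.68  4.65  7.18] [-65.68  16.01 153.9 ]
12.0 154.0 [-0.68  3.82  8.13] [-65.67  13.65 153.86]
10.0 154.0 [-0.96  2.26  4.46] [-65.78  10.2  153.87]
8.0 154.0 [-1.94  1.3   3.69] [-65.7    7.66 153.83]
6.0 154.0 [-1.7   0.97  3.6 ] [-65.7    5.42 153.82]
4.0 153.4 [-1.2  -0.06  5.13] [-65.48   3.53 153.54]
2.0 153.4 [-2.12  1.18  5.23] [-65.43   2.29 153.43]
0.0 151.0 [-1.29 -1.3   1.1 ] [-65.4   -0.2  151.02]
19.2083 [-0.42  0.72  0.01]
```

Run:
```python
from h import *
x=-65.4; y=0.; z=151.
while z>141:
    z-=.8; r.servo_line(P(x,y,z),feed=20); f=F(); print(round(z,1),round(y,1),f,L())
    if f[2]>14: break
    if abs(f[1])>2.5: y+=.6*np.sign(f[1])
r.pause(.3); print(F(),L(),r.get_time_s(),r.get_finger_gap()*94)
```

```text
150.2 0.0 [-0.77 -2.94  0.22] [-65.37  -0.27 150.09]
149.4 -0.6 [-1.03 -1.71  0.76] [-65.45  -0.54 149.31]
148.6 -0.6 [-1.9  -1.34  0.49] [-65.42  -0.58 148.54]
147.8 -0.6 [-2.42 -1.16  0.73] [-65.46  -0.58 147.72]
147.0 -0.6 [-1.29 -1.37  0.  ] [-65.41  -0.59 146.92]
146.2 -0.6 [-1.76 -1.77  1.69] [-65.4   -0.6  146.16]
145.4 -0.6 [-3.23 -1.74  6.63] [-65.25  -0.64 146.01]
144.6 -0.6 [-3.94 -0.9  13.34] [-65.08  -0.6  145.92]
143.8 -0.6 [-6.35 -1.88 19.02] [-64.9   -0.6  145.83]
[-5.68 -1.5  19.75] [-64.91  -0.62 145.85] 21.7583 13.479763213072536
```

Run:
```python
from h import *
r.servo_line(P(-65.8,-.6,145.7),feed=20); r.pause(.2); print(F(),L())
r.move_gripper(0.4); r.pause(.3); print(F(),L())
r.servo_line(P(-65.8,-.6,200),feed=60); r.servo_line(P(-65.8,-.6,300),feed=150)
r.move_pose(P(-110,120,330),tool(-9.5)); r.pause(.3)
p,d=camera('scene'); W=cloud(get_calibration('scene'),d.astype(float))
save('s4.png',cv2.resize(p[170:330,220:400],None,fx=3,fy=3,interpolation=2))
for n in ('scene','top'):
    p,d=camera(n); W=cloud(get_calibration(n),d.astype(float)); l=np.stack([(W-C)@EX,(W-C)@EY],-1)
    m=(W[...,2]>150)&(W[...,2]<200)&(abs(l[...,0]+66)<25)&(abs(l[...,1])<40); print(n,m.sum(),l[m].mean(0),np.percentile(W[...,2][m],[50,95]))
print(r.get_time_s(),r.get_finger_gap(),r.get_force())
```

```text
[-2.63 -2.21  8.37] [-65.38  -0.65 146.03]
[-0.37 -0.24  2.02] [-65.78  -0.62 145.71]
scene 192 [-68.44221722  -6.70518934] [165.24627685 169.05836612]
top 102 [-66.97834554  -0.10453928] [166.94243894 170.28618714]
26.0083 0.39821198465532204 [ 0.20506117 -0.05111079 -0.08732752]
```

View pics/s4.png

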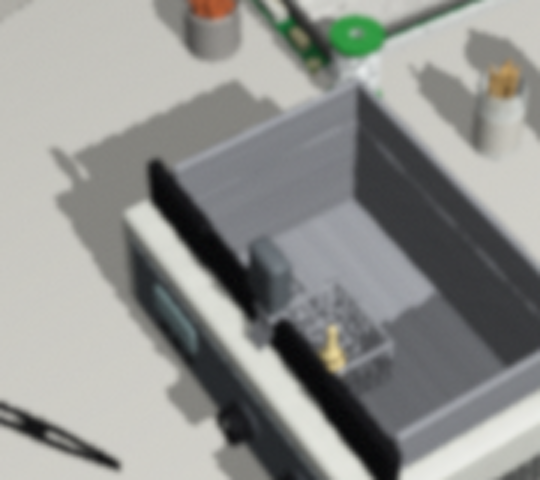

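The hook sits in the notch at (262,325). The basket with the nozzle at (333,350) hangs level, and the grip top at about 168 mm matches a fully seated hook. I'm handing in.

```bash
python3 -c "
from h import *
print(r.close_job())"
```

```text
the job is handed in; nothing more can be done
None
```

The basket hangs inside the cleaner over the front rim, with its hook pressed about 8 mm down to the bottom of the notch and the nozzle still in it; the gripper has let go and the job was handed in after about 26 s.

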